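# Set a photometer's filter lever to the third click by feel and take a reading

## Task

Using fingertips only, without pinching the lever, push the photometer's black filter lever left until it is fully home at its parked end (red mark), then slide it right through its clicks and leave it seated in the third click, without running on past it. Then press the green measure key fully down and let it go. Leave the other things on the bench where they are.

Things in the scene. Friction and masses are not known exactly. Their poses are not given: they have to be found in the camera images.
- photometer: White bench photometer, fixed, 180 (x) by 210 (y) by 60 mm high, flat top at 60 mm. Origin: centre of its underside. Own axes: +x to its back, +y to its left as seen from the robot, +z up; its front (-x) faces the robot, give or take 20 degrees. The lever's slot runs along y at x = +35 mm; marks 14 mm apart before it show the detents: parked red, the rest white.
- filter_lever (a joint): Slide of the lever in m: 0 at the parked left stop (lever centre at photometer y = +35 mm), growing to the right (-y). Detents: 0 parked, 0.014 first click, 0.028 second, 0.042 third, 0.056, 0.070. Leaving one takes about 8 N, falling to nothing at the crest 7 mm on (it can hang there); 1 to 2 mm past that it snaps ahead off the finger into the next. Starts in or between clicks 1 to 3.
- lever_mid (a point): Middle of the lever's paddle, 16 mm above the photometer's top. The paddle is an upright black plate, 12 mm thick along the slot, 40 mm wide across it (photometer x), from 4 to 30 mm above the top, with a white line on its upper edge. Push it slowly (0.03 m/s or less) so that it does not run on.
- lever_left: Left half of the paddle's thickness (photometer +y side, 6 mm thick): push here to move the lever right. Its origin lies at the middle of the paddle, level with the photometer's top. Pressing this half and the right half at once counts as pinching.
- lever_right: Right half of the paddle's thickness (photometer -y side, 6 mm thick): push here to move the lever left. Same origin as the left half.
- measure_key (a joint): Travel of the green measure key, in m: 0 up, 0.006 fully down; it springs back. About 1.5 N starts it and 5 N holds it fully down.
- measure_key_top (a point): Centre of the top face of the round green measure key (28 mm across, in a black collar 44 mm across), on the front right of the photometer's top, at its x = -55, y = -62 mm; the face stands 22 mm above the top and presses straight down.
- beaker_100: Small glass beaker, 57 mm across, 68 mm high, loose, to the left of the photometer; origin at its foot. Leave alone.
- timer: White timer, 60 x 70 x 22 mm, loose, to the right of the photometer; origin at its underside. Leave alone.
- control_vial_1: Small brown vial with red cap, 25 mm across, 48 mm high, loose, to the right of the photometer; origin at its foot. Leave alone.
- beaker_250: Larger glass beaker, 73 mm across, 92 mm high, loose, far left; origin at its foot. Leave alone.
- slide_box: Grey slide box, 79 x 95 x 33 mm, loose, far right; origin at its underside. Leave alone.

How it is judged:
By the outcome, as a careful person would: the job done as asked, in the order asked, and still so for the second after the job is handed in, with the robot touching nothing.
It also fails if it takes over 58 s, if anything falls off the work surface, if the arm or the gripper's body presses on something with over 40 N, if the wrist force passes 120 N, or if a joint passes its speed limit or range.

## Robot

A 6-joint arm with a two-finger parallel gripper is mounted at the origin on a cart in front of the work surface, level with it; the furniture and walls round the work are solid. World frame = base frame: x ahead of the robot, y to its left, z up, the work surface at z = 0. Lengths are in m, angles in rad, forces in N, time in s.
With the tool pointing down it reaches from about 0.275 to 0.75 m from the base axis. Payload 10.2 kg.
Tool frame: the origin (TCP) lies on the centre line of the jaws, within the pads' length; the fingertips stand 17 mm ahead of it and the grasp point (between the pads) lies 2 mm behind it; y points along the fingers, x is the direction in which the jaws open and shut, and the axes are right-handed (so a half turn about y gives the same grasp; the last joint's range is limited). The gripper opens to 85 mm and grips with 20 to 120 N. Pads are 22 mm wide; open, the fingers measure 114 mm over their backs; the gripper's body (76 mm by 85 mm) begins 54 mm behind the grasp point. The pads swing forward as they close: fully open they stand 13 mm farther back than shut.
Start: joints at [-1.349, 0.313, 1.498, -0, 1.331, -0.223], TCP at [0.226, -0.474, 0.248] pointing down, gripper open.
Joint ranges: [-2.94, 2.94], [-0.97, 2.17], [0.19, 2.56], [-1.23, 4.37], [0.02, 3.11], [-2.88, 2.88]. Speed limits (rad/s): [2.39, 2.39, 3.01, 3.14, 3.14, 3.14].

## Interface

Orientations are given as a unit quaternion [w, x, y, z].
In Python, from bench import manip, vision gives the robot as it stands.
- The arm moves only by the tool arm_command, never from a script. Its argument "increments" is a list of rows, each an object with "claw": the opening in per cent of the stroke, from 0 (shut) to 100 (fully open); "translation": the shift along the world's x, y, z in units of 25 mm (1.0 is 25 mm), a list of three; "dr": the turn, a rotation vector about the world's x, y, z in units of 6 degrees (1.0 is 6 degrees), a list of three. In form: [{"claw": claw, "translation": [x, y, z], "dr": [rx, ry, rz]}, ...]. A call has 1 to 5 rows; each row shifts and turns the pose as measured when the row begins; what a row does not reach is not made up. A row lasts 1/12 s, in which the tool goes at most 41.7 mm and 7.16 degrees, less where a joint would pass 70% of its speed; a pose out of reach is approached as far as the arm can. A call is refused whole if a number of a shift passes 1 or a number of a turn 1, either way. A call with a gripper value outside its range is refused whole. The fingers move at their own pace and stop on an object; "squeeze" is the grip in N (left out, the last holds). Time passes only in rows, so rows that do not move let the fingers close. It gives the time, the measured TCP pose, the force and the opening at its end, in the units of the state.
- manip.get_state(): the state, without advancing time (a new reading comes with each control period).
- vision.get_image(name): name is "scene" or "top"; returns a dict with "img" (384x512x3 uint8, red, green, blue), "fovy" (degrees; the focal length in pixels is half the picture's height over the tangent of half this angle, whatever the lens; pixels are square), "cx", "cy" (the principal point, pixels), "R" (3x3) and "t" (3): a world point X has camera coordinates R X + t. Camera axes: x right, y down, z forward; pixel columns grow to the right and rows downward; lengths in m; the calibration is good to about 2 mm. A picture is of the moment at which its call begins. There is no depth.
- manip.job_done(): hands the job in, once; it reports no verdict.
The state is a dict: "clock": time; "joint_positions": joint angles; "qd": joint speeds; "tau": joint torques, N m; "tcp_pos": TCP position; "tool_rot": TCP orientation; "force": force on the tool from outside, world axes, zero at the start; "ft_torque": the same for the moment, N m; "grip_width": opening from 0.0 (shut) to 1.0 (fully open).
Only numpy, scipy, OpenCV 4.12 (cv2) and the standard library are available. Lean on these libraries where they do the work, as an engineer would, in place of code of your own. Each camera call takes 0.05 s, during which the arm holds its last target. There are 200 camera calls.

## Working session

There is one attempt and no reset: what is moved stays moved. The work goes in short steps, Python scripts to look and compute and a tool call to move; the robot and the scene stay as the last step left them, time stands still between calls to the robot, and variables do not carry over. Pictures are saved under pics/ and viewed, about 8 in all and at most 12, crops included, and the job is handed in when it is done.

Besides the shell and the picture viewer there is one more tool, called after "Request:" by a JSON object that holds its "name" and its "arguments", one argument or row to a line. arm_command: Moves the arm, as the interface text tells. Its arguments: {"type":"object","properties":{"increments":{"type":"array","items":{"type":"object","properties":{"claw":{"type":"number"},"translation":{"type":"array","items":{"type":"number"}},"dr":{"type":"array","items":{"type":"number"}}}}},"squeeze":{"type":"number"}},"required":["increments"]}

```bash
mkdir -p pics
cat > h.py <<'E'
import numpy as np, cv2
from bench import manip, vision
def ray(im,u,v):
    f=im["img"].shape[0]/2/np.tan(np.radians(im["fovy"])/2)
    R=np.array(im["R"]);t=np.array(im["t"])
    d=R.T@np.array([(u-im["cx"])/f,(v-im["cy"])/f,1.]);return -R.T@t,d
def onz(im,u,v,z):
    c,d=ray(im,u,v);return c+d*(z-c[2])/d[2]
def proj(im,X):
    f=im["img"].shape[0]/2/np.tan(np.radians(im["fovy"])/2)
    p=np.array(im["R"])@np.array(X)+np.array(im["t"]);return f*p[0]/p[2]+im["cx"],f*p[1]/p[2]+im["cy"]
def two(a,pa,b,pb):
    c1,d1=ray(a,*pa);c2,d2=ray(b,*pb)
    s=np.linalg.lstsq(np.c_[d1,-d2],c2-c1,rcond=None)[0]
    p,q=c1+s[0]*d1,c2+s[1]*d2;return (p+q)/2,np.linalg.norm(p-q)
def save(n,rgb): cv2.imwrite("pics/"+n,rgb[:,:,::-1])
E
python3 - <<'E'
from h import *
s=vision.get_image("scene");t=vision.get_image("top")
import pickle;pickle.dump((s,t),open("im0.pkl","wb"))
save("a.png",np.vstack([s["img"],t["img"]])[:, :] if 0 else cv2.resize(np.hstack([s["img"],t["img"]]),(800,300)))
save("s.png",s["img"]);save("t.png",t["img"])
for i in(s,t): print(i["fovy"],i["cx"],i["cy"],ray(i,i["cx"],i["cy"]), {k for k in i})
st=manip.get_state();print(st)
E
```

```text
57.76171555221554 257.2464324122868 188.1305652653278 (array([0.20398755, 0.68976205, 0.85710358]), array([ 0.32189255, -0.61113621, -0.72311667])) {'R', 'cx', 'img', 'cy', 'fovy', 't'}
50.77608857185692 261.76168258560455 180.8332238057685 (array([0.28054367, 0.01048491, 1.28919795]), array([ 0.22942921, -0.0132603 , -0.97323502])) {'R', 'cx', 'img', 'cy', 'fovy', 't'}
{'clock': 0.1, 'joint_positions': array([-1.34939804e+00,  3.13386915e-01,  1.49835327e+00, -1.73982913e-05,
        1.33099833e+00, -2.23376465e-01]), 'qd': array([ 0.00090887, -0.00121297,  0.00028628, -0.00160468, -0.00032267,
        0.00176767]), 'tau': array([ 1.94962631e-03, -4.12899613e+01, -2.60142785e+01, -1.50646292e-04,
        3.04750785e-03,  4.27396699e-06]), 'tcp_pos': array([ 0.22583312, -0.47371454,  0.24779889]), 'tool_rot': array([ 0.59824946, -0.59768441,  0.37769653, -0.37711571]), 'force': array([ 0.16714619, -0.05454872, -0.83214469]), 'ft_torque': array([0.00224452, 0.0376675 , 0.003945  ]), 'grip_width': 0.9966935563736458}
```

View pics/a.png

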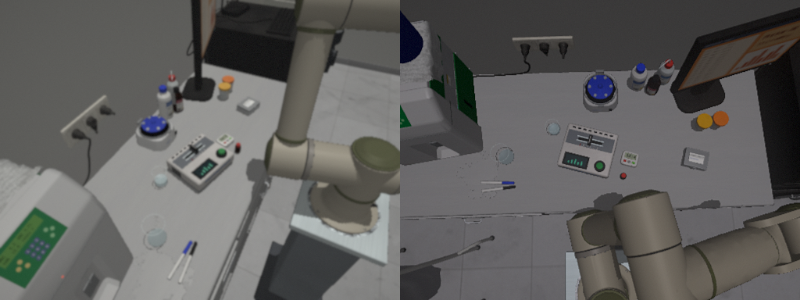

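The photometer is near scene (256,200) and top (240,192). Next I'll zoom in on it.

Run:
```python
from h import *
import pickle;s,t=pickle.load(open("im0.pkl","rb"))
a=cv2.resize(s["img"][160:250,205:305],(400*1,360),interpolation=cv2.INTER_CUBIC)
b=cv2.resize(t["img"][150:240,195:295],(400,360),interpolation=cv2.INTER_CUBIC)
save("b.png",np.hstack([a,b]))
```

```text
(no output)
```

View pics/b.png

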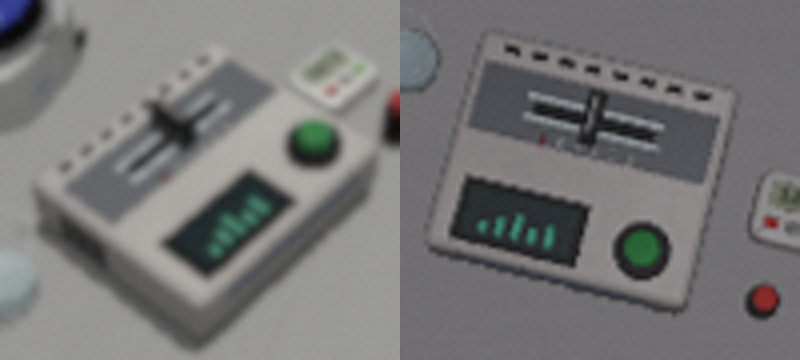

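```bash
cat > meas.py <<'E'
from h import *
def cent(im,box,kind):
    x0,y0,x1,y1=box;c=im["img"][y0:y1,x0:x1].astype(float);r,g,b=c[...,0],c[...,1],c[...,2]
    w=dict(green=g-np.maximum(r,b)*1.0, red=r-np.maximum(g,b))[kind]; w=np.clip(w-12,0,None)
    w=(w>0.35*w.max())*1. if kind=="green" else w
    yy,xx=np.mgrid[y0:y1,x0:x1];return (xx*w).sum()/w.sum(),(yy*w).sum()/w.sum(),(w>0).sum()
E
python3 - <<'E'
from meas import *
import pickle;s,t=pickle.load(open("im0.pkl","rb"))
gs=cent(s,(273,185,295,203),"green");gt=cent(t,(248,200,264,222),"green")
print(gs,gt); K,e=two(s,gs[:2],t,gt[:2]);print("key",K,e)
rs=cent(s,(240,198,250,212),"red");rt=cent(t,(226,180,234,190),"red")
P,e=two(s,rs[:2],t,rt[:2]);print("red",rs,rt,P,e, onz(t,*rt[:2],.06))
# body outline in top view: bright body, minAreaRect of corners approximations
g=t["img"][150:240,195:295].astype(int).min(2)
m=cv2.GaussianBlur(cv2.resize(t["img"][150:240,195:295],None,fx=4,fy=4,interpolation=cv2.INTER_CUBIC),(0,0),2)
C=[(485,30),(735,90),(687,310),(430,250)]
W=[onz(t,195+u/4-.4,150+v/4-.4,.06) for u,v in C]
for w in W: print(w)
W=np.array(W);print("sizes",[np.linalg.norm(W[i]-W[(i+1)%4]) for i in range(4)],"cen",W.mean(0))
yv=(W[0]-W[1]+W[3]-W[2])[:2];xv=(W[0]-W[3]+W[1]-W[2])[:2]
print("yaw",np.degrees(np.arctan2(-yv[0],yv[1])),np.degrees(np.arctan2(xv[1],xv[0])))
E
```

```text
(np.float64(283.22), np.float64(193.24), np.int64(50)) (np.float64(254.98333333333332), np.float64(211.58333333333334), np.int64(60))
key [0.47027005 0.0172403  0.07903448] 0.0016548332579463022
red (np.float64(246.0), np.float64(204.0), np.int64(1)) (np.float64(229.91803278688525), np.float64(184.8360655737705), np.int64(4)) [0.5590497  0.09282884 0.06310758] 0.0013811150313098697 [0.56044282 0.09322195 0.06      ]
[ 0.64248088 -0.17996482  0.06      ]
[ 0.58768814 -0.37350862  0.06      ]
[ 0.41623892 -0.32008827  0.06      ]
[ 0.46814886 -0.12690762  0.06      ]
sizes [np.float64(0.20115031162085256), np.float64(0.17957887116349427), np.float64(0.200033507736455), np.float64(0.18222711074819423)] cen [ 0.5286392  -0.25011733  0.06      ]
yaw -15.424924971391837 -17.115339952796525
```

```bash
cat > pose.py <<'E'
from meas import *
import pickle
s,t=pickle.load(open("im0.pkl","rb"))
C=[(85,30),(335,90),(287,310),(30,250)]
W=np.array([onz(t,195+u/4-.4,150+v/4-.4,.06) for u,v in C])
if __name__=="__main__":
    print(W,[np.linalg.norm(W[i]-W[(i+1)%4]) for i in range(4)],"cen",W.mean(0))
    yv=(W[0]-W[1]+W[3]-W[2])[:2];xv=(W[0]-W[3]+W[1]-W[2])[:2]
    print("yaw",np.degrees(np.arctan2(-yv[0],yv[1])),np.degrees(np.arctan2(xv[1],xv[0])))
    g=cv2.cvtColor(t["img"],cv2.COLOR_RGB2GRAY)
    print(g[160:235:8,200:295:5])
    m=(g[150:240,195:283]>118).astype(np.uint8)
    m=cv2.morphologyEx(np.pad(m,12),cv2.MORPH_CLOSE,np.ones((21,21)))[12:-12,12:-12]
    n,l,st,_=cv2.connectedComponentsWithStats(m);k=1+st[1:,4].argmax()
    cs=cv2.findContours((l==k).astype(np.uint8),0,1)[0][0];r=cv2.minAreaRect(cs);print(st[k],r)
    B=cv2.boxPoints(r)+[195,150];Q=np.array([onz(t,*b,.06) for b in B]);print(Q,[np.linalg.norm(Q[i]-Q[(i+1)%4]) for i in range(4)],Q.mean(0))
    th=np.radians(-14)
    for th in np.radians([-12,-13,-14,-15]):
        R=np.array([[np.cos(th),-np.sin(th)],[np.sin(th),np.cos(th)]])
        print(np.degrees(th),"centre from key",np.array([.47027,.01724])-R@[-.055,-.062],"c from body",W.mean(0)[:2])
E
python3 pose.py
```

```text
[[ 0.65170293  0.13651818  0.06      ]
 [ 0.59692658 -0.05917998  0.06      ]
 [ 0.42545441 -0.01572401  0.06      ]
 [ 0.47735258  0.17945912  0.06      ]] [np.float64(0.20321962996518791), np.float64(0.17689298544454493), np.float64(0.20196503646728708), np.float64(0.17956048787966053)] cen [0.53785912 0.06026833 0.06      ]
yaw -15.264740780549015 -14.027087746881465
[[115 111 109 103 126 117 104 111 112 110 110 111 111 111 110 109 111 110
  110]
 [115 113 111 102  78  77  96 130 134 123  80 133 110 100 111 112 112 112
  111]
 [113 112  97  79  79  77  31  95 141  39  78  79  80 117 140 136 111 112
  110]
 [110 113 128 128 117  77  58  99  37 107 130  29  80  82  81 128 112 111
  111]
 [112  91 131 132 130 127 129 130 130 135 130 110  82  84  84  90 111 113
  111]
 [109 128  48  46  46  48  42  39 110 133 135 138 139 140 137 112 110 136
   92]
 [109 134  38  59  66  50  44  48  35 134  55  69  47 137  94 112 112 141
  142]
 [111 112 111 100  64  94 132  97 138 137  34  56  37 138 110 110 112 110
  111]
 [110 111 111 110 110 108 112 110 112 101  54  88 124 126 110 111 114  72
  102
[... 189 characters left out ...]
), 14.03624439239502)
[[ 0.50094898  0.23744137  0.06      ]
 [ 0.6707361   0.1976492   0.06      ]
 [ 0.59610171 -0.05934065  0.06      ]
 [ 0.43034626 -0.01213646  0.06      ]] [np.float64(0.17438773451781975), np.float64(0.2676080608939115), np.float64(0.17234589128758113), np.float64(0.2593720025916099)] [0.54953326 0.09090337 0.06      ]
-12.000000000000002 centre from key [0.53695864 0.06645001] c from body [0.53785912 0.06026833]
-13.0 centre from key [0.53780732 0.06527864] c from body [0.53785912 0.06026833]
-14.0 centre from key [0.53863542 0.06409263] c from body [0.53785912 0.06026833]
-14.999999999999998 centre from key [0.5394427  0.06289235] c from body [0.53785912 0.06026833]
```

```bash
cat >> h.py <<'E'
TH=np.radians(-14.5);RP=np.array([[np.cos(TH),-np.sin(TH)],[np.sin(TH),np.cos(TH)]]);CP=np.array([.5385,.0625])
def w2p(p): return RP.T@(np.array(p)[:2]-CP)
def p2w(p): return CP+RP@np.array(p)
E
python3 - <<'E'
from h import *
from scipy.spatial.transform import Rotation as Ro
import pickle;s,t=pickle.load(open("im0.pkl","rb"))
q=manip.get_state()["tool_rot"];R=Ro.from_quat(np.r_[q[1:],q[0]]).as_matrix();print(R.round(3),"x-axis heading",np.degrees(np.arctan2(R[1,0],R[0,0])))
pt=(195+195/4-.4,150+112/4-.4)
L=onz(t,*pt,.09);print("lever top view",L,w2p(L))
for y in(.035,.021,.007,-.007): print(y,[ (np.array(proj(s,[*p2w([.035,y]),.09]))-[205,160])*4, (np.array(proj(t,[*p2w([.035,y]),.09]))-[195,150])*4+[400,0]])
# subpixel: white line profile in top view
g=cv2.cvtColor(t["img"],cv2.COLOR_RGB2GRAY);print(g[170:188,236:252])
print("marks/slot ctr x=.035:",p2w([.035,-.03]))
E
```

```text
[[ 0.43  -0.     0.903]
 [-0.903  0.001  0.43 ]
 [-0.001 -1.     0.   ]] x-axis heading -64.516038773346
lever top view [0.57502843 0.04997331 0.09      ] [ 0.03850135 -0.00298169]
0.035 [array([138.84062246, 137.77530988]), array([543.89925034, 104.02571903])]
0.021 [array([151.51983152, 127.35029154]), array([561.73937466, 107.97587671])]
0.007 [array([164.02761312, 117.0662232 ]), array([579.59755869, 111.93003316])]
-0.007 [array([176.36742055, 106.92026549]), array([597.47382988, 115.88819447])]
[[ 89  89  95 103 119 117 128 133 131 132 132 133 128 117 114 110]
 [ 78  78  75  78  92  90  96 105 120 120 130 135 136 137 136 135]
 [ 77  79  80  77  77  80  64  54  71  74  97 105 114 118 133 136]
 [ 78  77  81  78  80  81  52  42  47  40  54  77  85  89  97 105]
 [ 78  75  76  78  79  73  44  82  68  37  35  72  78  78  77  82]
 [137 116 103  92  80  57  32 104  70  32  54  74  81  79  79  80]
 [117 122 143 143 141  78  41 103  65  39  60  75  78  77  78  77]
 [ 57  72  93  98 118  67  63  78  46  51  89  91  79  76  76  79]
 [ 34  33  33  33  55  38  91  71  39  53 136 144 134 120 110  93]
 [ 32  33  34  33  31  28  97  66  33  38  92  98 104 122 147 144]
 [ 93  61  34  34  28  41 101  64  30  35  34  34  49  70  95  97]
 [145 136 132 110  55  83  84  49  41  40  37  35  32  36  33  32]
 [102 108 119 110  56  79  61  31  40  49  36  30  32  36  34  36]
 [ 74  74  85  79  44  48  41  32  94 130 132 107  92  61  34  32]
 [ 87  81  81  59  37  33  33  32  90 107 121 127 144 139 130 106]
 [ 85  81  81  61  38  29  32  32  74  79  84  96 112 108 118 127]
 [ 81  81  89 100  80  71  47  71  81  80  81  79  81  78  85  97]
 [ 84  78  76  97  88  82  74  99  89  84  83  89  92  83  80  82]]
marks/slot ctr x=.035: [0.56487377 0.02469227]
```

Request:
{"name": "arm_command", "arguments": {
  "increments": [
    {"claw":0,"translation":[0.69,1,0],"dr":[0,0,0.45]},
    {"claw":0,"translation":[0.69,1,0],"dr":[0,0,0.45]},
    {"claw":0,"translation":[0.69,1,0],"dr":[0,0,0.45]},
    {"claw":0,"translation":[0.69,1,0],"dr":[0,0,0.45]},
    {"claw":0,"translation":[0.69,1,0],"dr":[0,0,0.45]}
  ],
  "squeeze": 20
}}

```text
clock: 0.52
tcp_pos: [0.3112, -0.3469, 0.2452]
tool_rot: [0.639, -0.637, 0.306, -0.303]
force: [0.3, 0.3, 0.2]
grip_width: 0.303
```

Request:
{"name": "arm_command", "arguments": {
  "increments": [
    {"claw":0,"translation":[0.69,1,0],"dr":[0,0,0.45]},
    {"claw":0,"translation":[0.69,1,0],"dr":[0,0,0.45]},
    {"claw":0,"translation":[0.69,1,0],"dr":[0,0,0.45]},
    {"claw":0,"translation":[0.69,1,0],"dr":[0,0,0.45]},
    {"claw":0,"translation":[0.69,1,0],"dr":[0,0,0.45]}
  ]
}}

```text
clock: 0.93
tcp_pos: [0.3999, -0.2145, 0.2442]
tool_rot: [0.672, -0.67, 0.226, -0.221]
force: [-0.3, -0.3, -0.5]
grip_width: -0.0
```

Request:
{"name": "arm_command", "arguments": {
  "increments": [
    {"claw":0,"translation":[0.69,1,0],"dr":[0,0,0.42]},
    {"claw":0,"translation":[0.69,1,0],"dr":[0,0,0.42]},
    {"claw":0,"translation":[0.69,1,0],"dr":[0,0,0.42]},
    {"claw":0,"translation":[0.69,1,0],"dr":[0,0,0.42]},
    {"claw":0,"translation":[0.69,1,0],"dr":[0,0,0.42]}
  ]
}}

```text
clock: 1.35
tcp_pos: [0.4888, -0.0817, 0.2434]
tool_rot: [0.693, -0.691, 0.148, -0.141]
force: [-0.3, -0.0, -0.3]
grip_width: 0.0
```

Request:
{"name": "arm_command", "arguments": {
  "increments": [
    {"claw":0,"translation":[0.69,1,0],"dr":[0,0,0.42]},
    {"claw":0,"translation":[0.69,1,0],"dr":[0,0,0.42]},
    {"claw":0,"translation":[0.69,0.9,0],"dr":[0,0,0.35]},
    {"claw":0,"translation":[0.3,0.3,0],"dr":[0,0,0.1]},
    {"claw":0,"translation":[0,0,0],"dr":[0,0,0]}
  ]
}}

```text
clock: 1.77
tcp_pos: [0.5513, 0.0077, 0.2414]
tool_rot: [0.702, -0.7, 0.097, -0.088]
force: [0.0, -0.2, -0.1]
grip_width: -0.001
```

```bash
cat > st.py <<'E'
from h import *
from scipy.spatial.transform import Rotation as Ro
s=manip.get_state();p=s["tcp_pos"];q=s["tool_rot"];R=Ro.from_quat(np.r_[q[1:],q[0]]).as_matrix()
print("t",round(s["clock"],2),"tcp",p.round(4),"ph",w2p(p).round(4),"head",np.degrees(np.arctan2(R[1,0],R[0,0])).round(2),"down",R[:,1].round(3),"Fph",(RP.T@s["force"][:2]).round(2),s["force"][2].round(2))
print("j",s["joint_positions"].round(2))
E
python3 st.py
```

```text
t 1.77 tcp [0.5513 0.0077 0.2414] ph [ 0.0262 -0.0499] head -15.0 down [-0.012  0.004 -1.   ] Fph [ 0.09 -0.22] -0.1
j [-0.2   0.38  1.42  0.    1.35  0.06]
```

Request:
{"name": "arm_command", "arguments": {
  "increments": [
    {"claw":0,"translation":[0.2,0.02,-1],"dr":[0,-0.11,0]},
    {"claw":0,"translation":[0.2,0.02,-1],"dr":[0,0,0]},
    {"claw":0,"translation":[0,0,-1],"dr":[0,0,0]},
    {"claw":0,"translation":[0,0,-1],"dr":[0,0,0]},
    {"claw":0,"translation":[0,0,-1],"dr":[0,0,0]}
  ]
}}

```text
clock: 2.18
tcp_pos: [0.5616, 0.0043, 0.1168]
tool_rot: [0.702, -0.7, 0.091, -0.098]
force: [1.0, 0.2, 0.7]
grip_width: -0.001
```

Request:
{"name": "arm_command", "arguments": {
  "increments": [
    {"claw":0,"translation":[0,0,-0.3],"dr":[0,0,0]},
    {"claw":0,"translation":[0,0,0],"dr":[0,0,0]},
    {"claw":0,"translation":[0,0,0],"dr":[0,0,0]}
  ]
}}

```text
clock: 2.43
tcp_pos: [0.558, 0.0017, 0.1051]
tool_rot: [0.701, -0.7, 0.096, -0.096]
force: [-0.2, -0.0, 0.1]
grip_width: 0.004
```

```bash
python3 st.py
python3 - <<'E'
from h import *
s=vision.get_image("scene");t=vision.get_image("top")
a=cv2.resize(s["img"][140:250,205:305],(400,440),interpolation=cv2.INTER_CUBIC)
b=cv2.resize(t["img"][130:240,195:295],(400,440),interpolation=cv2.INTER_CUBIC)
save("c.png",np.hstack([a,b]))
E
```

```text
t 2.43 tcp [0.558  0.0017 0.1051] ph [ 0.0341 -0.054 ] head -15.56 down [ 0.     0.002 -1.   ] Fph [-0.16 -0.07] 0.08
j [-0.21  0.53  1.57  0.    1.04  0.06]
```

View pics/c.png

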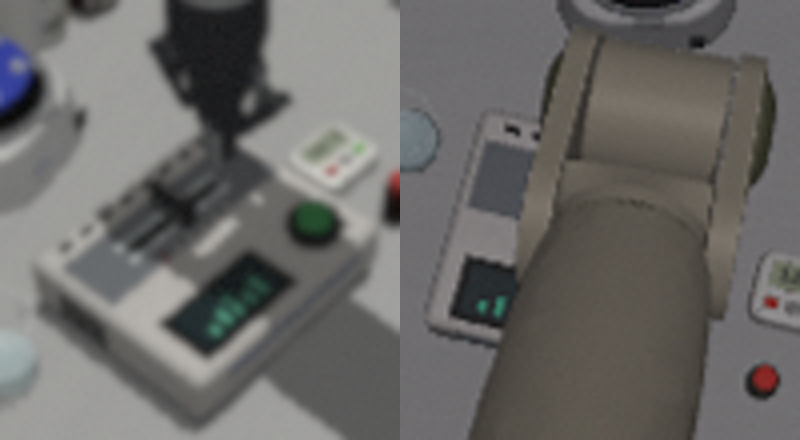

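Request:
{"name": "arm_command", "arguments": {
  "increments": [
    {"claw":0,"translation":[0.05,0.1,-0.24],"dr":[0,0,0.15]},
    {"claw":0,"translation":[0.04,0.15,-0.24],"dr":[0,0,0]},
    {"claw":0,"translation":[0.04,0.15,0],"dr":[0,0,0]},
    {"claw":0,"translation":[0.04,0.15,0],"dr":[0,0,0]},
    {"claw":0,"translation":[0.03,0.1,0],"dr":[0,0,0]}
  ]
}}

```text
clock: 2.95
tcp_pos: [0.5658, 0.019, 0.0965]
tool_rot: [0.702, -0.701, 0.087, -0.093]
force: [-0.5, -0.1, -0.0]
grip_width: -0.003
```

```bash
python3 st.py
```

```text
t 2.95 tcp [0.5658 0.019  0.0965] ph [ 0.0373 -0.0353] head -14.57 down [ 0.009  0.001 -1.   ] Fph [-0.41 -0.24] -0.0
j [-0.17  0.56  1.56  0.    1.02  0.08]
```

Request:
{"name": "arm_command", "arguments": {
  "increments": [
    {"claw":0,"translation":[0.0,0.1,-0.05],"dr":[0,0,0]},
    {"claw":0,"translation":[0.0,0.1,-0.05],"dr":[0,0,0]},
    {"claw":0,"translation":[0.025,0.097,0],"dr":[0,0,0]},
    {"claw":0,"translation":[0.025,0.097,0],"dr":[0,0,0]},
    {"claw":0,"translation":[0.025,0.097,0],"dr":[0,0,0]}
  ]
}}

```text
clock: 3.37
tcp_pos: [0.5681, 0.0333, 0.0942]
tool_rot: [0.702, -0.701, 0.086, -0.093]
force: [-0.4, 0.4, 0.9]
grip_width: -0.001
```

Request:
{"name": "arm_command", "arguments": {
  "increments": [
    {"claw":0,"translation":[0.025,0.097,0],"dr":[0,0,0]},
    {"claw":0,"translation":[0.025,0.097,0],"dr":[0,0,0]}
  ]
}}

```text
clock: 3.53
tcp_pos: [0.5695, 0.0386, 0.0943]
tool_rot: [0.702, -0.701, 0.086, -0.093]
force: [0.2, 0.3, 0.1]
grip_width: -0.001
```

```bash
python3 st.py
```

```text
t 3.53 tcp [0.5695 0.0386 0.0943] ph [ 0.036  -0.0154] head -14.51 down [ 0.01  0.   -1.  ] Fph [0.08 0.28] 0.12
j [-0.14  0.57  1.55  0.    1.02  0.11]
```

Request:
{"name": "arm_command", "arguments": {
  "increments": [
    {"claw":0,"translation":[0.02,0.097,0],"dr":[0,0,0]},
    {"claw":0,"translation":[0.02,0.097,0],"dr":[0,0,0]}
  ]
}}

```text
clock: 3.7
tcp_pos: [0.5706, 0.0433, 0.0943]
tool_rot: [0.701, -0.701, 0.086, -0.093]
force: [-2.3, -7.9, 0.7]
grip_width: 0.001
```

Request:
{"name": "arm_command", "arguments": {
  "increments": [
    {"claw":0,"translation":[0.02,0.097,0],"dr":[0,0,0]},
    {"claw":0,"translation":[0.02,0.097,0],"dr":[0,0,0]}
  ]
}}

```text
clock: 3.87
tcp_pos: [0.5716, 0.0468, 0.0944]
tool_rot: [-0.7, 0.703, -0.086, 0.092]
force: [-0.5, -4.1, -0.0]
grip_width: -0.001
```

Request:
{"name": "arm_command", "arguments": {
  "increments": [
    {"claw":0,"translation":[0.02,0.097,0],"dr":[0,0,0]},
    {"claw":0,"translation":[0.02,0.097,0],"dr":[0,0,0]}
  ]
}}

```text
clock: 4.03
tcp_pos: [0.5728, 0.0516, 0.0944]
tool_rot: [-0.7, 0.703, -0.086, 0.093]
force: [-0.5, -0.1, 1.1]
grip_width: 0.004
```

```bash
python3 st.py
```

```text
t 4.03 tcp [0.5728 0.0516 0.0944] ph [ 0.0359 -0.002 ] head -14.52 down [ 0.009 -0.005 -1.   ] Fph [-0.5  -0.23] 1.14
j [-0.11  0.58  1.53 -0.    1.03  0.14]
```

Request:
{"name": "arm_command", "arguments": {
  "increments": [
    {"claw":0,"translation":[0.02,0.097,0],"dr":[0,0,0]},
    {"claw":0,"translation":[0.02,0.097,0],"dr":[0,0,0]},
    {"claw":0,"translation":[0.02,0.097,0],"dr":[0,0,0]}
  ]
}}

```text
clock: 4.28
tcp_pos: [0.5744, 0.0588, 0.0945]
tool_rot: [-0.699, 0.704, -0.086, 0.093]
force: [-1.1, -5.8, -0.3]
grip_width: -0.003
```

Request:
{"name": "arm_command", "arguments": {
  "increments": [
    {"claw":0,"translation":[0.02,0.097,0],"dr":[0,0,0]},
    {"claw":0,"translation":[0.02,0.097,0],"dr":[0,0,0]},
    {"claw":0,"translation":[0.02,0.097,0],"dr":[0,0,0]}
  ]
}}

```text
clock: 4.53
tcp_pos: [0.5762, 0.0664, 0.0945]
tool_rot: [-0.699, 0.704, -0.086, 0.093]
force: [0.2, 0.7, 1.1]
grip_width: 0.002
```

Request:
{"name": "arm_command", "arguments": {
  "increments": [
    {"claw":0,"translation":[0.02,0.097,0],"dr":[0,0,0]}
  ]
}}

```text
clock: 4.62
tcp_pos: [0.5767, 0.0694, 0.0945]
tool_rot: [-0.699, 0.704, -0.086, 0.093]
force: [0.2, -0.9, -0.8]
grip_width: -0.002
```

Request:
{"name": "arm_command", "arguments": {
  "increments": [
    {"claw":0,"translation":[0.02,0.097,0],"dr":[0,0,0]}
  ]
}}

```text
clock: 4.7
tcp_pos: [0.5769, 0.07, 0.0945]
tool_rot: [-0.698, 0.705, -0.086, 0.092]
force: [-7.1, -27.5, 4.1]
grip_width: -0.001
```

```bash
python3 st.py
```

```text
t 4.7 tcp [0.5769 0.07   0.0945] ph [0.0353 0.0169] head -14.43 down [ 0.007 -0.012 -1.   ] Fph [ 2.000e-02 -2.837e+01] 4.09
j [-0.08  0.59  1.51 -0.01  1.04  0.18]
```

Request:
{"name": "arm_command", "arguments": {
  "increments": [
    {"claw":0,"translation":[-0.06,-0.24,0],"dr":[0.06,0,0]},
    {"claw":0,"translation":[-0.06,-0.24,0],"dr":[0.06,0,0]},
    {"claw":0,"translation":[0,0,0.8],"dr":[0,0,0]},
    {"claw":0,"translation":[0,0,1],"dr":[0,0,0]},
    {"claw":0,"translation":[0,0,0.2],"dr":[0,0,0]}
  ]
}}

```text
clock: 5.12
tcp_pos: [0.5723, 0.058, 0.144]
tool_rot: [0.703, -0.7, 0.088, -0.089]
force: [0.8, -0.0, 0.6]
grip_width: 0.001
```

```bash
python3 st.py
python3 - <<'E'
from h import *
s=vision.get_image("scene")
save("d.png",cv2.resize(s["img"][140:240,205:305],(600,600),interpolation=cv2.INTER_CUBIC))
E
```

```text
t 5.12 tcp [0.5723 0.058  0.144 ] ph [0.0338 0.0041] head -14.42 down [ 0.002  0.003 -1.   ] Fph [0.81 0.17] 0.63
j [-0.1   0.52  1.48  0.    1.14  0.15]
```

View pics/d.png

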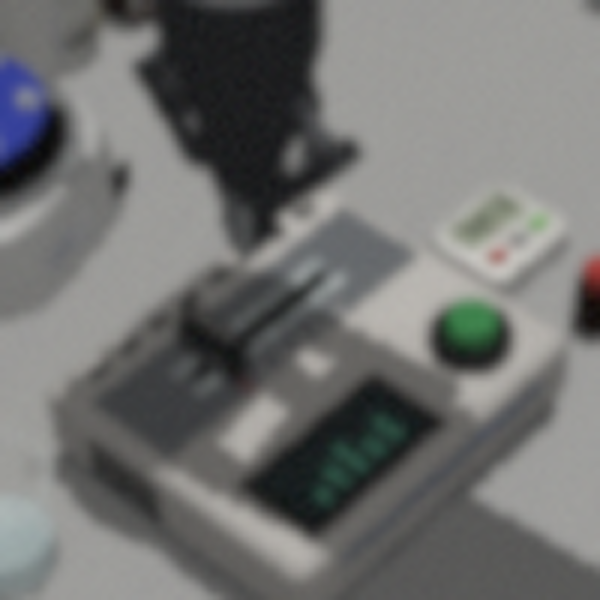

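The lever sits at the left end, by the red mark (crop 243,385), and the fingertip (240,245) is clear above it. I'll cross over to the left side.

Request:
{"name": "arm_command", "arguments": {
  "increments": [
    {"claw":0,"translation":[0.19,0.68,0],"dr":[0,0,0]},
    {"claw":0,"translation":[0.19,0.68,0],"dr":[0,0,0]},
    {"claw":0,"translation":[0.19,0.68,0],"dr":[0,0,0]},
    {"claw":0,"translation":[0.19,0.6,0],"dr":[0,0,0]},
    {"claw":0,"translation":[0,0,0],"dr":[0,0,0]}
  ]
}}

```text
clock: 5.58
tcp_pos: [0.5903, 0.1266, 0.1392]
tool_rot: [0.703, -0.699, 0.09, -0.089]
force: [-0.2, 0.2, 0.2]
grip_width: -0.001
```

```bash
python3 st.py
```

```text
t 5.58 tcp [0.5903 0.1266 0.1392] ph [0.0341 0.075 ] head -14.55 down [-0.002  0.006 -1.   ] Fph [-0.21  0.15] 0.18
j [0.01 0.58 1.39 0.01 1.17 0.27]
```

Request:
{"name": "arm_command", "arguments": {
  "increments": [
    {"claw":0,"translation":[0,0,-0.7],"dr":[-0.04,0,0]},
    {"claw":0,"translation":[0,0,-0.8],"dr":[0,0,0]},
    {"claw":0,"translation":[0,-0.1,-0.3],"dr":[0,0,0]},
    {"claw":0,"translation":[-0.03,-0.12,0],"dr":[0,0,0]},
    {"claw":0,"translation":[-0.03,-0.1,0],"dr":[0,0,0]}
  ]
}}

```text
clock: 6.0
tcp_pos: [0.587, 0.118, 0.0893]
tool_rot: [0.702, -0.701, 0.091, -0.087]
force: [1.1, 0.0, 0.1]
grip_width: -0.001
```

```bash
python3 st.py
```

```text
t 6.0 tcp [0.587  0.118  0.0893] ph [0.0331 0.0658] head -14.43 down [-0.006  0.003 -1.   ] Fph [1.04 0.32] 0.09
j [0.   0.63 1.44 0.   1.07 0.25]
```

Request:
{"name": "arm_command", "arguments": {
  "increments": [
    {"claw":0,"translation":[-0.01,-0.12,0.1],"dr":[0,-0.05,0]},
    {"claw":0,"translation":[-0.01,-0.1,0.04],"dr":[0,0,0]},
    {"claw":0,"translation":[-0.02,-0.08,0],"dr":[0,0,0]}
  ]
}}

```text
clock: 6.25
tcp_pos: [0.5864, 0.1085, 0.0948]
tool_rot: [0.702, -0.7, 0.089, -0.09]
force: [-0.7, -0.6, -0.2]
grip_width: -0.002
```

Request:
{"name": "arm_command", "arguments": {
  "increments": [
    {"claw":0,"translation":[-0.02,-0.08,0],"dr":[0,0,0]}
  ]
}}

```text
clock: 6.33
tcp_pos: [0.5862, 0.1061, 0.0957]
tool_rot: [0.702, -0.7, 0.088, -0.09]
force: [1.1, -0.2, -0.7]
grip_width: -0.005
```

Request:
{"name": "arm_command", "arguments": {
  "increments": [
    {"claw":0,"translation":[-0.02,-0.08,0],"dr":[0,0,0]}
  ]
}}

```text
clock: 6.42
tcp_pos: [0.5859, 0.1037, 0.0963]
tool_rot: [0.703, -0.7, 0.088, -0.091]
force: [-0.5, 0.5, 0.5]
grip_width: -0.0
```

Request:
{"name": "arm_command", "arguments": {
  "increments": [
    {"claw":0,"translation":[-0.02,-0.08,0],"dr":[0,0,0]}
  ]
}}

```text
clock: 6.5
tcp_pos: [0.5855, 0.1016, 0.0967]
tool_rot: [0.703, -0.7, 0.088, -0.091]
force: [1.9, 7.6, -2.2]
grip_width: 0.006
```

```bash
python3 st.py
```

```text
t 6.5 tcp [0.5855 0.1016 0.0967] ph [0.0357 0.0497] head -14.54 down [ 0.005  0.003 -1.   ] Fph [-0.02  7.85] -2.16
j [-0.03  0.61  1.46  0.    1.06  0.23]
```

Request:
{"name": "arm_command", "arguments": {
  "increments": [
    {"claw":0,"translation":[-0.02,-0.08,-0.02],"dr":[0,0,0]}
  ]
}}

```text
clock: 6.58
tcp_pos: [0.5852, 0.1005, 0.0966]
tool_rot: [0.704, -0.699, 0.087, -0.092]
force: [0.6, 8.3, 2.0]
grip_width: -0.0
```

Request:
{"name": "arm_command", "arguments": {
  "increments": [
    {"claw":0,"translation":[-0.02,-0.06,-0.02],"dr":[0,0,0]}
  ]
}}

```text
clock: 6.67
tcp_pos: [0.585, 0.0999, 0.0966]
tool_rot: [0.704, -0.698, 0.087, -0.092]
force: [1.2, 7.1, 3.0]
grip_width: 0.003
```

Request:
{"name": "arm_command", "arguments": {
  "increments": [
    {"claw":0,"translation":[-0.015,-0.06,-0.02],"dr":[0,0,0]}
  ]
}}

```text
clock: 6.75
tcp_pos: [0.5849, 0.0993, 0.0967]
tool_rot: [0.705, -0.698, 0.087, -0.093]
force: [0.6, 6.0, 2.8]
grip_width: 0.003
```

```bash
python3 st.py
```

```text
t 6.75 tcp [0.5849 0.0993 0.0967] ph [0.0357 0.0473] head -14.58 down [ 0.01   0.009 -1.   ] Fph [-0.93  5.99] 2.78
j [-0.03  0.61  1.47  0.01  1.06  0.22]
```

Request:
{"name": "arm_command", "arguments": {
  "increments": [
    {"claw":0,"translation":[-0.02,-0.08,-0.02],"dr":[0,0,0]},
    {"claw":0,"translation":[-0.02,-0.08,-0.02],"dr":[0,0,0]}
  ]
}}

```text
clock: 6.92
tcp_pos: [0.5842, 0.0971, 0.0967]
tool_rot: [0.706, -0.696, 0.086, -0.093]
force: [-0.5, 4.0, 3.1]
grip_width: -0.002
```

Request:
{"name": "arm_command", "arguments": {
  "increments": [
    {"claw":0,"translation":[-0.015,-0.06,-0.02],"dr":[0,0,0]}
  ]
}}

```text
clock: 7.0
tcp_pos: [0.5839, 0.0958, 0.0965]
tool_rot: [0.707, -0.696, 0.086, -0.093]
force: [0.3, 1.5, 0.4]
grip_width: -0.001
```

Request:
{"name": "arm_command", "arguments": {
  "increments": [
    {"claw":0,"translation":[-0.015,-0.06,-0.02],"dr":[0,0,0]}
  ]
}}

```text
clock: 7.08
tcp_pos: [0.5836, 0.0942, 0.0961]
tool_rot: [0.707, -0.696, 0.085, -0.093]
force: [0.0, -0.1, -0.0]
grip_width: 0.0
```

```bash
python3 st.py
```

```text
t 7.08 tcp [0.5836 0.0942 0.0961] ph [0.0357 0.042 ] head -14.53 down [ 0.013  0.013 -1.   ] Fph [ 0.03 -0.08] -0.03
j [-0.04  0.6   1.48  0.02  1.05  0.2 ]
```

Request:
{"name": "arm_command", "arguments": {
  "increments": [
    {"claw":0,"translation":[-0.02,-0.06,-0.02],"dr":[-0.06,0.06,0]}
  ]
}}

```text
clock: 7.17
tcp_pos: [0.5829, 0.0922, 0.0955]
tool_rot: [0.704, -0.699, 0.087, -0.091]
force: [0.2, -0.1, -0.9]
grip_width: -0.003
```

Request:
{"name": "arm_command", "arguments": {
  "increments": [
    {"claw":0,"translation":[-0.02,-0.06,-0.02],"dr":[-0.05,0.05,0]}
  ]
}}

```text
clock: 7.25
tcp_pos: [0.5823, 0.0902, 0.0949]
tool_rot: [-0.701, 0.701, -0.089, 0.09]
force: [1.1, 0.6, 0.2]
grip_width: -0.003
```

Request:
{"name": "arm_command", "arguments": {
  "increments": [
    {"claw":0,"translation":[0,0,0],"dr":[0,0,0]}
  ]
}}

```text
clock: 7.33
tcp_pos: [0.5822, 0.0897, 0.0946]
tool_rot: [-0.701, 0.702, -0.09, 0.089]
force: [-0.2, -0.2, -1.3]
grip_width: -0.004
```

```bash
python3 st.py
python3 - <<'E'
from h import *
s=vision.get_image("scene")
save("e.png",cv2.resize(s["img"][140:240,205:305],(600,600),interpolation=cv2.INTER_CUBIC))
E
```

```text
t 7.33 tcp [0.5822 0.0897 0.0946] ph [0.0355 0.0373] head -14.55 down [-0.001 -0.001 -1.   ] Fph [-0.16 -0.22] -1.28
j [-0.05  0.61  1.48 -0.    1.06  0.21]
```

View pics/e.png

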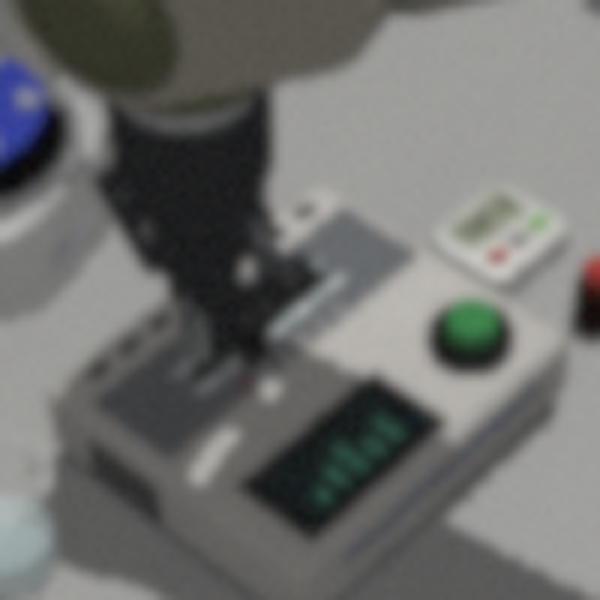

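Request:
{"name": "arm_command", "arguments": {
  "increments": [
    {"claw":0,"translation":[-0.02,-0.08,0],"dr":[0,0,0]}
  ]
}}

```text
clock: 7.47
tcp_pos: [0.5818, 0.0881, 0.0945]
tool_rot: [-0.701, 0.702, -0.09, 0.089]
force: [1.2, 10.2, 3.1]
grip_width: 0.001
```

Request:
{"name": "arm_command", "arguments": {
  "increments": [
    {"claw":0,"translation":[-0.02,-0.08,0],"dr":[0,0,0]}
  ]
}}

```text
clock: 7.55
tcp_pos: [0.5814, 0.087, 0.0946]
tool_rot: [0.702, -0.701, 0.09, -0.09]
force: [1.4, 7.7, 0.7]
grip_width: 0.003
```

Request:
{"name": "arm_command", "arguments": {
  "increments": [
    {"claw":0,"translation":[-0.02,-0.08,0],"dr":[0,0,0]}
  ]
}}

```text
clock: 7.63
tcp_pos: [0.5811, 0.0858, 0.0947]
tool_rot: [0.703, -0.7, 0.089, -0.09]
force: [2.5, 6.5, -0.4]
grip_width: 0.001
```

Request:
{"name": "arm_command", "arguments": {
  "increments": [
    {"claw":0,"translation":[-0.02,-0.08,0],"dr":[0,0,0]}
  ]
}}

```text
clock: 7.72
tcp_pos: [0.5807, 0.0845, 0.0947]
tool_rot: [0.703, -0.7, 0.089, -0.09]
force: [2.0, 4.7, -0.1]
grip_width: 0.0
```

```bash
python3 st.py
```

```text
t 7.72 tcp [0.5807 0.0845 0.0947] ph [0.0353 0.0319] head -14.56 down [ 0.002  0.005 -1.   ] Fph [0.78 5.1 ] -0.13
j [-0.06  0.6   1.49  0.01  1.05  0.19]
```

Request:
{"name": "arm_command", "arguments": {
  "increments": [
    {"claw":0,"translation":[-0.02,-0.07,0],"dr":[0,0,0]}
  ]
}}

```text
clock: 7.8
tcp_pos: [0.5803, 0.0831, 0.0947]
tool_rot: [0.704, -0.699, 0.089, -0.09]
force: [0.6, 2.8, -0.1]
grip_width: -0.004
```

Request:
{"name": "arm_command", "arguments": {
  "increments": [
    {"claw":0,"translation":[-0.02,-0.06,0],"dr":[0,0,0]}
  ]
}}

```text
clock: 7.88
tcp_pos: [0.5799, 0.0816, 0.0947]
tool_rot: [0.704, -0.699, 0.089, -0.09]
force: [0.6, 1.3, 0.4]
grip_width: -0.002
```

Request:
{"name": "arm_command", "arguments": {
  "increments": [
    {"claw":0,"translation":[-0.015,-0.05,0],"dr":[0,0,0]}
  ]
}}

```text
clock: 7.97
tcp_pos: [0.5794, 0.08, 0.0947]
tool_rot: [0.704, -0.699, 0.089, -0.09]
force: [0.6, 0.1, -0.1]
grip_width: -0.0
```

Request:
{"name": "arm_command", "arguments": {
  "increments": [
    {"claw":0,"translation":[-0.015,-0.05,0],"dr":[0,0,0]}
  ]
}}

```text
clock: 8.05
tcp_pos: [0.5789, 0.0783, 0.0946]
tool_rot: [0.703, -0.699, 0.089, -0.09]
force: [0.5, 0.2, -0.2]
grip_width: 0.002
```

```bash
python3 st.py
```

```text
t 8.05 tcp [0.5789 0.0783 0.0946] ph [0.0351 0.0254] head -14.54 down [ 0.002  0.005 -1.   ] Fph [0.41 0.28] -0.17
j [-0.07  0.6   1.5   0.01  1.05  0.18]
```

Request:
{"name": "arm_command", "arguments": {
  "increments": [
    {"claw":0,"translation":[-0.02,-0.06,0],"dr":[0,0,0]}
  ]
}}

```text
clock: 8.13
tcp_pos: [0.5782, 0.0764, 0.0946]
tool_rot: [0.703, -0.7, 0.089, -0.09]
force: [0.4, 0.2, 0.3]
grip_width: 0.004
```

Request:
{"name": "arm_command", "arguments": {
  "increments": [
    {"claw":0,"translation":[-0.02,-0.07,0],"dr":[0,0,0]}
  ]
}}

```text
clock: 8.22
tcp_pos: [0.5777, 0.0746, 0.0946]
tool_rot: [0.703, -0.699, 0.089, -0.09]
force: [3.0, 8.4, 0.2]
grip_width: -0.007
```

Request:
{"name": "arm_command", "arguments": {
  "increments": [
    {"claw":0,"translation":[-0.02,-0.07,0],"dr":[0,0,0]}
  ]
}}

```text
clock: 8.3
tcp_pos: [0.5774, 0.0735, 0.0947]
tool_rot: [0.704, -0.699, 0.089, -0.091]
force: [2.5, 7.3, -0.4]
grip_width: 0.001
```

Request:
{"name": "arm_command", "arguments": {
  "increments": [
    {"claw":0,"translation":[-0.02,-0.07,0],"dr":[0,0,0]}
  ]
}}

```text
clock: 8.38
tcp_pos: [0.5771, 0.0724, 0.0947]
tool_rot: [0.705, -0.698, 0.089, -0.091]
force: [2.8, 5.6, -2.2]
grip_width: -0.003
```

```bash
python3 st.py
```

```text
t 8.38 tcp [0.5771 0.0724 0.0947] ph [0.0349 0.0193] head -14.61 down [ 0.004  0.009 -1.   ] Fph [1.35 6.17] -2.19
j [-0.08  0.59  1.51  0.01  1.04  0.17]
```

Request:
{"name": "arm_command", "arguments": {
  "increments": [
    {"claw":0,"translation":[-0.02,-0.07,0],"dr":[0,0,0]}
  ]
}}

```text
clock: 8.47
tcp_pos: [0.5767, 0.0712, 0.0947]
tool_rot: [0.705, -0.697, 0.089, -0.091]
force: [2.2, 4.5, -1.0]
grip_width: -0.0
```

Request:
{"name": "arm_command", "arguments": {
  "increments": [
    {"claw":0,"translation":[-0.02,-0.07,0],"dr":[0,0,0]}
  ]
}}

```text
clock: 8.55
tcp_pos: [0.5763, 0.0698, 0.0947]
tool_rot: [0.706, -0.697, 0.089, -0.091]
force: [2.1, 3.4, -0.4]
grip_width: 0.001
```

Request:
{"name": "arm_command", "arguments": {
  "increments": [
    {"claw":0,"translation":[-0.02,-0.06,0],"dr":[0,0,0]}
  ]
}}

```text
clock: 8.63
tcp_pos: [0.5758, 0.0682, 0.0947]
tool_rot: [0.706, -0.697, 0.089, -0.091]
force: [1.1, 0.4, -0.6]
grip_width: -0.002
```

```bash
python3 st.py
```

```text
t 8.63 tcp [0.5758 0.0682 0.0947] ph [0.0347 0.0149] head -14.62 down [ 0.005  0.011 -1.   ] Fph [0.97 0.64] -0.62
j [-0.09  0.59  1.51  0.01  1.04  0.16]
```

Request:
{"name": "arm_command", "arguments": {
  "increments": [
    {"claw":0,"translation":[-0.01,-0.05,0],"dr":[0,0,0]}
  ]
}}

```text
clock: 8.72
tcp_pos: [0.5754, 0.0665, 0.0947]
tool_rot: [0.705, -0.697, 0.089, -0.091]
force: [0.0, -0.0, 0.3]
grip_width: -0.0
```

Request:
{"name": "arm_command", "arguments": {
  "increments": [
    {"claw":0,"translation":[-0.01,-0.04,0],"dr":[0,0,0]}
  ]
}}

```text
clock: 8.8
tcp_pos: [0.5751, 0.0651, 0.0947]
tool_rot: [0.705, -0.698, 0.089, -0.091]
force: [-0.3, -0.6, -0.7]
grip_width: 0.0
```

Request:
{"name": "arm_command", "arguments": {
  "increments": [
    {"claw":0,"translation":[0,0.01,0],"dr":[0,0,0]}
  ]
}}

```text
clock: 8.88
tcp_pos: [0.5749, 0.0648, 0.0946]
tool_rot: [0.705, -0.698, 0.089, -0.091]
force: [0.1, 0.4, -0.1]
grip_width: 0.006
```

```bash
python3 st.py
```

```text
t 8.88 tcp [0.5749 0.0648 0.0946] ph [0.0347 0.0113] head -14.63 down [ 0.004  0.01  -1.   ] Fph [-0.03  0.43] -0.07
j [-0.09  0.58  1.52  0.01  1.04  0.15]
```

Request:
{"name": "arm_command", "arguments": {
  "increments": [
    {"claw":0,"translation":[0.1,0.4,0],"dr":[-0.1,0.03,0]},
    {"claw":0,"translation":[0.05,0.2,0.3],"dr":[0,0,0]},
    {"claw":0,"translation":[0,0,1],"dr":[0,0,0]},
    {"claw":0,"translation":[0,0,1],"dr":[0,0,0]},
    {"claw":0,"translation":[0,0,0.2],"dr":[0,0,0]}
  ]
}}

```text
clock: 9.3
tcp_pos: [0.5773, 0.0797, 0.1587]
tool_rot: [-0.701, 0.702, -0.092, 0.089]
force: [0.7, 0.1, 0.7]
grip_width: 0.002
```

Request:
{"name": "arm_command", "arguments": {
  "increments": [
    {"claw":0,"translation":[-0.9,-0.5,0],"dr":[0,0,0]},
    {"claw":0,"translation":[-0.9,-0.5,0],"dr":[0,0,0]},
    {"claw":0,"translation":[-0.9,-0.5,0],"dr":[0,0,0]},
    {"claw":0,"translation":[-0.9,-0.5,0],"dr":[0,0,0]},
    {"claw":0,"translation":[-0.2,-0.2,0],"dr":[0,0,0]}
  ]
}}

```text
clock: 9.72
tcp_pos: [0.4796, 0.0239, 0.1607]
tool_rot: [-0.701, 0.702, -0.088, 0.089]
force: [-0.4, -0.2, -0.2]
grip_width: -0.001
```

```bash
python3 st.py
python3 - <<'E'
from h import *
s=vision.get_image("scene")
save("f.png",cv2.resize(s["img"][140:240,205:305],(600,600),interpolation=cv2.INTER_CUBIC))
for y in (.035,.021,.007,-.007,-.021):print(y,(np.array(proj(s,[*p2w([.035,y]),.09]))-[205,140])*6+3)
E
```

```text
t 9.72 tcp [0.4796 0.0239 0.1607] ph [-0.0473 -0.0521] head -14.43 down [ 0.001 -0.002 -1.   ] Fph [-0.34 -0.32] -0.19
j [-0.19  0.31  1.75 -0.    1.08  0.06]
0.035 [211.26093368 329.66296483]
0.021 [230.27974728 314.02543732]
0.007 [249.04141968 298.59933479]
-0.007 [267.55113083 283.38039824]
-0.021 [285.81392248 268.36448227]
```

View pics/f.png

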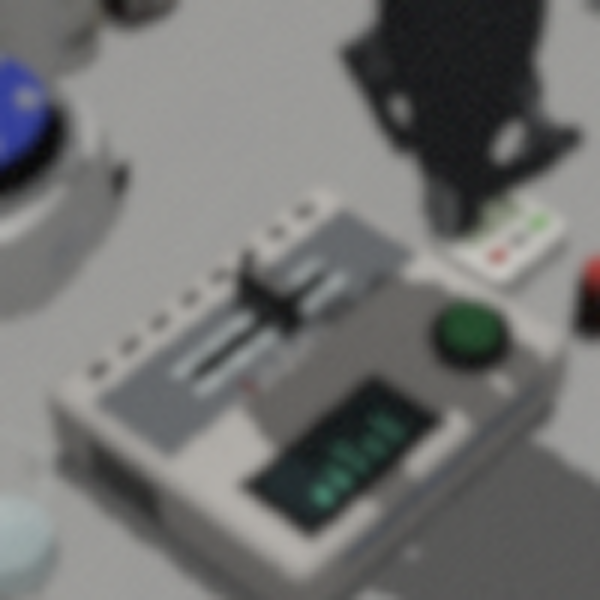

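Request:
{"name": "arm_command", "arguments": {
  "increments": [
    {"claw":0,"translation":[-0.3,-1,0],"dr":[0,0,0]},
    {"claw":0,"translation":[-0.3,-1,0],"dr":[0,0,0]},
    {"claw":0,"translation":[-0.3,-1,0],"dr":[0,0,0]},
    {"claw":0,"translation":[-0.3,-1,0],"dr":[0,0,0]},
    {"claw":0,"translation":[-0.3,-1,0],"dr":[0,0,0]}
  ]
}}

```text
clock: 10.18
tcp_pos: [0.4445, -0.1028, 0.1618]
tool_rot: [-0.701, 0.702, -0.085, 0.089]
force: [0.5, 0.3, 0.5]
grip_width: 0.001
```

Request:
{"name": "arm_command", "arguments": {
  "increments": [
    {"claw":0,"translation":[-0.3,-1,0],"dr":[0,0,0]},
    {"claw":0,"translation":[-0.2,-1,0],"dr":[0,0,0]},
    {"claw":0,"translation":[0,0,0],"dr":[0,0,0]}
  ]
}}

```text
clock: 10.43
tcp_pos: [0.4326, -0.1588, 0.1622]
tool_rot: [-0.701, 0.702, -0.085, 0.09]
force: [0.3, 0.4, -0.4]
grip_width: 0.002
```

```bash
python3 st.py
python3 - <<'E'
from h import *
import pickle;s0,t0=pickle.load(open("im0.pkl","rb"))
t=vision.get_image("top");s=vision.get_image("scene");pickle.dump((s,t),open("im1.pkl","wb"))
a=[cv2.resize(i["img"][155:205,215:265],(400,400),interpolation=cv2.INTER_CUBIC) for i in(t0,t)]
save("g.png",np.hstack(a))
for y in (.035,.021,.007,-.007,-.021):print(y,(np.array(proj(t,[*p2w([.035,y]),.09]))-[215,155])*8+4)
E
```

```text
t 10.43 tcp [ 0.4326 -0.1588  0.1622] ph [-0.0471 -0.2407] head -14.25 down [ 0.008 -0.003 -1.   ] Fph [0.17 0.46] -0.37
j [-0.61  0.26  1.81  0.    1.06 -0.36]
0.035 [131.79850068 172.05143807]
0.021 [167.47874931 179.95175341]
0.007 [203.19511738 187.86006632]
-0.007 [238.94765975 195.77638893]
-0.021 [274.73643142 203.70073343]
```

View pics/g.png

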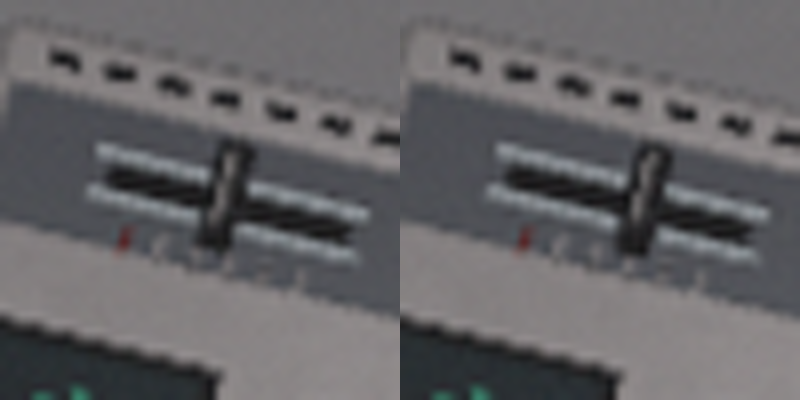

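The lever line is at (243,195) in the right panel. The prediction for the third click is (239,196), and its front end is over the fourth mark. It started between clicks 2 and 3. Now the key.

Request:
{"name": "arm_command", "arguments": {
  "increments": [
    {"claw":0,"translation":[0.21,1,0],"dr":[0,0.05,0]},
    {"claw":0,"translation":[0.21,1,0],"dr":[0,0,0]},
    {"claw":0,"translation":[0.21,1,0],"dr":[0,0,0]},
    {"claw":0,"translation":[0.21,1,0],"dr":[0,0,0]},
    {"claw":0,"translation":[0.21,1,0],"dr":[0,0,0]}
  ]
}}

```text
clock: 10.95
tcp_pos: [0.4613, -0.0252, 0.1619]
tool_rot: [-0.701, 0.702, -0.087, 0.089]
force: [0.1, -1.0, -0.9]
grip_width: 0.001
```

Request:
{"name": "arm_command", "arguments": {
  "increments": [
    {"claw":0,"translation":[0.21,1,0],"dr":[0,0,0]},
    {"claw":0,"translation":[0.21,0.7,-0.4],"dr":[0,0,0]},
    {"claw":0,"translation":[0,0,-0.6],"dr":[0,0,0]},
    {"claw":0,"translation":[0,0,-0.3],"dr":[0,0,0]},
    {"claw":0,"translation":[0,0,0],"dr":[0,0,0]}
  ]
}}

```text
clock: 11.37
tcp_pos: [0.4734, 0.0306, 0.1288]
tool_rot: [0.702, -0.702, 0.082, -0.085]
force: [-0.4, -1.5, -0.1]
grip_width: 0.003
```

```bash
python3 st.py
```

```text
t 11.37 tcp [0.4734 0.0306 0.1288] ph [-0.0551 -0.0472] head -13.55 down [ 0.005  0.    -1.   ] Fph [ 0.03 -1.53] -0.14
j [-0.18  0.34  1.8   0.    0.99  0.05]
```

Request:
{"name": "arm_command", "arguments": {
  "increments": [
    {"claw":0,"translation":[-0.06,-0.27,0],"dr":[0,0,0]},
    {"claw":0,"translation":[-0.04,-0.2,-0.2],"dr":[0,0,0]},
    {"claw":0,"translation":[0,0,-0.3],"dr":[0,0,0]},
    {"claw":0,"translation":[0,0,-0.2],"dr":[0,0,0]},
    {"claw":0,"translation":[0,0,0],"dr":[0,0,0]}
  ]
}}

```text
clock: 11.78
tcp_pos: [0.4711, 0.0168, 0.1111]
tool_rot: [0.702, -0.702, 0.082, -0.086]
force: [-0.8, 0.5, 0.0]
grip_width: 0.001
```

```bash
python3 st.py
```

```text
t 11.78 tcp [0.4711 0.0168 0.1111] ph [-0.0538 -0.0611] head -13.63 down [ 0.006 -0.    -1.   ] Fph [-0.91  0.23] 0.03
j [-0.21  0.36  1.83  0.    0.94  0.02]
```

Request:
{"name": "arm_command", "arguments": {
  "increments": [
    {"claw":0,"translation":[0,0,-0.16],"dr":[0,0,0]},
    {"claw":0,"translation":[0,0,-0.16],"dr":[0,0,0]}
  ]
}}

```text
clock: 11.95
tcp_pos: [0.4715, 0.0163, 0.1031]
tool_rot: [0.702, -0.702, 0.082, -0.087]
force: [1.0, 0.7, 0.5]
grip_width: -0.0
```

Request:
{"name": "arm_command", "arguments": {
  "increments": [
    {"claw":0,"translation":[0,0,-0.12],"dr":[0,0,0]}
  ]
}}

```text
clock: 12.03
tcp_pos: [0.4715, 0.0162, 0.0997]
tool_rot: [0.702, -0.702, 0.082, -0.087]
force: [0.3, -0.4, -0.7]
grip_width: -0.001
```

Request:
{"name": "arm_command", "arguments": {
  "increments": [
    {"claw":0,"translation":[0,0,-0.12],"dr":[0,0,0]}
  ]
}}

```text
clock: 12.12
tcp_pos: [0.4715, 0.0162, 0.0964]
tool_rot: [0.702, -0.702, 0.082, -0.087]
force: [-1.0, -0.4, 3.3]
grip_width: -0.002
```

Request:
{"name": "arm_command", "arguments": {
  "increments": [
    {"claw":0,"translation":[0,0,-0.12],"dr":[0,0,0]}
  ]
}}

```text
clock: 12.2
tcp_pos: [0.4715, 0.0162, 0.0933]
tool_rot: [0.702, -0.702, 0.082, -0.087]
force: [-1.9, 0.1, 4.7]
grip_width: 0.001
```

```bash
python3 st.py
```

```text
t 12.2 tcp [0.4715 0.0162 0.0933] ph [-0.0533 -0.0616] head -13.71 down [ 0.007 -0.    -1.   ] Fph [-1.86 -0.4 ] 4.69
j [-0.22  0.39  1.85  0.    0.9   0.02]
```

Nearly down. I'll press gently onto its stop.

Request:
{"name": "arm_command", "arguments": {
  "increments": [
    {"claw":0,"translation":[0,0,-0.08],"dr":[0,0,0]}
  ]
}}

```text
clock: 12.28
tcp_pos: [0.4718, 0.0162, 0.0924]
tool_rot: [0.702, -0.702, 0.081, -0.087]
force: [-13.4, 1.2, 40.7]
grip_width: 0.001
```

Request:
{"name": "arm_command", "arguments": {
  "increments": [
    {"claw":0,"translation":[0,0,-0.06],"dr":[0,0,0]}
  ]
}}

```text
clock: 12.37
tcp_pos: [0.4718, 0.0162, 0.0926]
tool_rot: [-0.702, 0.702, -0.081, 0.087]
force: [-12.8, 0.6, 30.8]
grip_width: 0.001
```

Request:
{"name": "arm_command", "arguments": {
  "increments": [
    {"claw":0,"translation":[0,0,0.3],"dr":[0,0,0]},
    {"claw":0,"translation":[0,0,0.8],"dr":[0,0,0]},
    {"claw":0,"translation":[0,0,1],"dr":[0,0,0]},
    {"claw":0,"translation":[0,0,0.8],"dr":[0,0,0]},
    {"claw":0,"translation":[-0.2,-1,0],"dr":[0,0,0]}
  ]
}}

```text
clock: 12.78
tcp_pos: [0.4666, -0.0067, 0.168]
tool_rot: [0.702, -0.702, 0.08, -0.085]
force: [1.0, -0.2, 1.1]
grip_width: 0.0
```

Request:
{"name": "arm_command", "arguments": {
  "increments": [
    {"claw":0,"translation":[-0.3,-1,0],"dr":[0,0,0]},
    {"claw":0,"translation":[-0.3,-1,0],"dr":[0,0,0]},
    {"claw":0,"translation":[-0.3,-1,0],"dr":[0,0,0]},
    {"claw":0,"translation":[-0.3,-1,0],"dr":[0,0,0]},
    {"claw":0,"translation":[-0.3,-1,0],"dr":[0,0,0]}
  ]
}}

```text
clock: 13.2
tcp_pos: [0.4283, -0.1353, 0.169]
tool_rot: [-0.702, 0.703, -0.076, 0.085]
force: [0.5, -0.3, 0.5]
grip_width: -0.002
```

Request:
{"name": "arm_command", "arguments": {
  "increments": [
    {"claw":0,"translation":[-0.3,-0.7,0],"dr":[0,0,0]},
    {"claw":0,"translation":[0,0,0],"dr":[0,0,0]},
    {"claw":0,"translation":[0,0,0],"dr":[0,0,0]},
    {"claw":0,"translation":[0,0,0],"dr":[0,0,0]}
  ]
}}

```text
clock: 13.53
tcp_pos: [0.4196, -0.1571, 0.1685]
tool_rot: [-0.702, 0.703, -0.078, 0.087]
force: [0.6, -0.3, -0.4]
grip_width: 0.0
```

```bash
python3 st.py
python3 - <<'E'
from meas import *
import pickle;s0,t0=pickle.load(open("im0.pkl","rb"));s1,t1=pickle.load(open("im1.pkl","rb"))
t=vision.get_image("top");s=vision.get_image("scene")
d=np.abs(t["img"][155:205,215:265].astype(int)-t1["img"][155:205,215:265]).max();print("lever crop max diff vs before key",d)
K=two(s,cent(s,(273,185,295,203),"green")[:2],t,cent(t,(248,200,264,222),"green")[:2]);print("key",K)
a=cv2.resize(t["img"][120:245,180:305],(400,400),interpolation=cv2.INTER_CUBIC)
b=cv2.resize(t0["img"][120:245,180:305],(400,400),interpolation=cv2.INTER_CUBIC)
save("i.png",np.hstack([b,a]))
E
```

```text
t 13.53 tcp [ 0.4196 -0.1571  0.1685] ph [-0.0602 -0.2423] head -13.42 down [ 0.013 -0.003 -1.   ] Fph [ 0.63 -0.19] -0.37
j [-0.62  0.22  1.84  0.01  1.07 -0.39]
lever crop max diff vs before key 6
key (array([0.4701695 , 0.01706045, 0.07916412]), np.float64(0.0015238157971443754))
```

View pics/i.png

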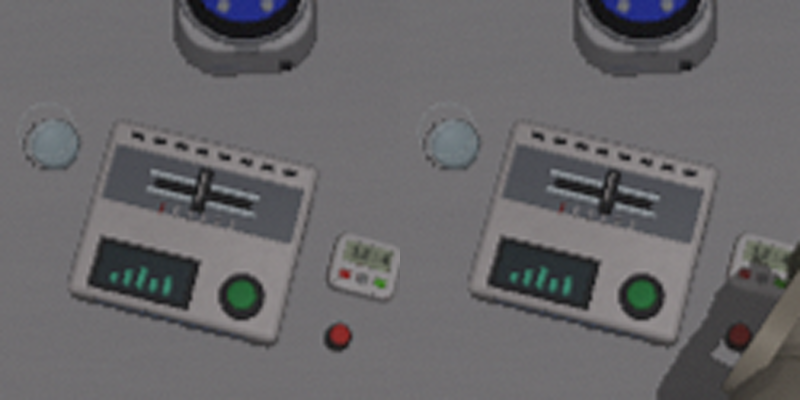

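The lever (610,190) is unchanged since the check before the key press. The key (641,296) is back at its starting height, and the beaker, timer and vial stand where they were.

```bash
python3 -c "
from bench import manip
print(manip.job_done())"
```

```text
the job is handed in; nothing more can be done
None
```

I pushed the lever left to its parked stop, slid it right to the third click, then pressed the green key fully down and released it. The job was handed in at about 13.6 s on the robot clock.

- **Lever home:** using the shut fingertips on the right face, I pushed until the force rose to about 28 N. That was within 1 mm of where the parked stop should be, and the picture showed the lever at the red mark.
- **Third click:** pushing on the left face, I felt three separate detents 14 mm apart, each starting near 8 N and falling to zero as the lever snapped ahead. The top picture puts the lever about 2 mm from the predicted third-click position, and 12 mm from the next one. It looked the same after the key press.
- **Key:** it first resisted at the expected height and took about 5 N near the end of its travel. It then stopped hard about 6 mm down, with a brief peak of about 41 N at the fingertips, more than I meant to use. Afterwards it was back at its original measured height.
- **Other things:** the small beaker, timer and vial stood where they were. I did not check the large beaker and slide box in the last picture, but the arm never went near them.

**Small disagreements:** the photometer's outline measured about 203 mm instead of 210 mm, and the key face about 79 mm high instead of 82 mm. I relied on touch for the exact contact positions. The lever had started between clicks 2 and 3.

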